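Bring the weld carriage round the bend and set its travel speed

TASK

Run the torch carriage along its guide rail, round the bend, until its front is up against the stop at the far end of the rail. Set its speed knob to the seventh click clockwise from the off stop, and leave it resting in that click with the carriage still up against the stop. Leave the hammer, the pliers, the spray can and the steel offcut where they lie.

Things in the scene. Friction and masses are not known exactly. Their poses are not given: they have to be found in the camera images.
- track: FIXED steel guide rail, a flat strip 40 mm wide with its top 20 mm above the table, bent 90 degrees. Origin: centre of the bend, on the table; z up. Centreline, in mm: straight at x = 150 from y = -180 to 0, then a quarter circle of radius 150 about the origin from (150, 0) to (0, 150), then straight at y = 150 from x = 0 to -150.
- stop (a point): middle of the working face of the end stop to run up to, 40 mm above the table: a dark bracket across the rail, 50 wide, 12 thick, top 58 mm above the table, its face at x = -138 mm of the track, looking back along the rail. A like bracket closes the other end of the rail, its face at y = -168 mm.
- home (a point): point on the track, 50 mm above the table, where carriage_mid lies when the carriage's front touches the end stop: x = -58, y = 150 mm in the track's frame (same axes as the track)
- tray_mid (a point): centre of the FIXED dark steel tray that is to be welded, standing in the inside of the bend: 210 mm square along the track's x and y, round corners of 60 mm radius, top 54 mm above the table
- carriage_mid (a point): middle of the torch carriage (loose, grey, 0.8 to 1 kg), 50 mm above the table; x = forward, the way it must run, knob end first; y = towards the tray; z up. Chassis 160 long (x), 110 wide (y), flat top 76 mm above the table. It starts on the rail's first straight (x = 150 mm of the track), facing the bend.
- rollers (a point): point of the carriage under carriage_mid at rail-top height (20 mm). Two pairs of guide rollers, 30 mm ahead and 30 mm behind, straddle the rail with 1.5 mm play each side and hook under it: the carriage cannot be lifted off. It rolls with about 1 N. In the bend it lies along the chord between its roller pairs (both on the centreline), and can yaw about 3 degrees in its play.
- torch (a point): middle of the thin welding torch fixed upright on the carriage's tray side (y = 70 mm from its middle): about 16 mm thick, from 36 to 110 mm above the table
- handle (a point): centre of the grip of the carriage's steel U handle: a round bar 12 mm thick and 68 mm long, along the carriage's y axis, 60 mm behind the middle, 118 mm above the table and 42 mm above the flat top; a good grip to push or pull the carriage by, fingers before and behind the bar
- knob_grip (a point): grip of the black speed knob on the carriage's top, on its vertical axis, 36 mm ahead of the carriage's middle, 99 mm above the table. A bar 60 long, 16 wide, 30 high, top 114 mm above the table, on a round skirt 62 mm across and 8 high (top 86 mm above the table). The bar lies along this point's x axis; +x is the end with the white pointer line.
- speed_knob (a joint): knob angle, rad, growing clockwise from above: 0 = off, at its stop by the long tick, pointer 150 degrees to the left of carriage forward; a click each 30 degrees (0.524), up to the tenth (5.236, stop). Seventh = 3.665: pointer 60 degrees to the right of forward. Starts between off and the third click. About 0.12 N m takes it over a crest; let go, it springs into the nearest click.
- hammer: bystander: hammer 240 mm long lying on the table beyond the bend, origin under its middle
- spray_can: bystander: can, 66 mm diameter, 160 mm high, standing, origin under its centre
- pliers: bystander: pliers with black grips, about 180 mm long, lying flat, origin under the pivot
- offcut: bystander: flat steel bar 170 x 40 x 8 mm, lying flat, origin under its centre

How it is judged:
By the outcome, as a careful person would: the job done as asked, in the order asked, and still so for the second after the job is handed in, with the robot touching nothing.
It also fails if it takes over 72 s, if anything falls off the work surface, if the arm or the gripper's body presses on something with over 40 N, if the wrist force passes 120 N, or if a joint passes its speed limit or range.

ROBOT

A 6-joint arm with a two-finger parallel gripper is mounted at the origin on the work surface. World frame = base frame: x ahead of the robot, y to its left, z up, the work surface at z = 0. Lengths are in m, angles in rad, forces in N, time in s.
With the tool pointing down it reaches from about 0.35 to 0.975 m from the base axis. Payload 4.9 kg.
Tool frame: the origin (TCP) lies on the mounting face of the last link; the fingertips stand 173 mm ahead of it and the grasp point (between the pads) lies ctrl.pinch_z ahead of it (ctrl.pinch_z is the distance from the TCP to the grasp point, in m); z points along the fingers, y is the line along which they close (so a half turn about z gives the same grasp; the last joint's range is limited). The gripper opens to 85 mm and grips with 20 to 120 N. Pads are 22 mm wide; open, the fingers measure 114 mm over their backs; the gripper's body (76 mm by 85 mm) begins 54 mm behind the grasp point. The pads swing forward as they close: fully open they stand 13 mm farther back than shut.
Start: joints at [1.036, 0.053, 1.613, -0, 1.476, -0.119], TCP at [0.252, 0.572, 0.405] pointing down, gripper open.
Joint ranges: [-3.01, 3.01], [-1.01, 2.22], [0.06, 2.58], [-1.02, 4.17], [0.09, 2.62], [-3.14, 3.14]. Speed limits (rad/s): [2.57, 2.57, 3.14, 3.14, 3.14, 3.14].

INTERFACE

Orientations are given as a rotation vector (axis times angle).
In Python, from station import telemetry, eyes, ctrl gives the robot as it stands.
- The arm moves only by the tool apply_moves, never from a script. Its argument "plan" is a list of rows, each a list of 5 numbers: the finger opening in m, from 0 to 0.0854, then the shift along the tool's x, y, z in m, then the turn about the tool's z in rad. In form: [[jaw, x, y, z, roll], ...]. A call has 1 to 12 rows; each row is the pose to reach, as a shift and turn from the pose commanded when the call began, along the tool's axes at that moment; what a row does not reach only later rows make up. A row lasts 1/12 s, in which the tool goes at most 41.7 mm and 7.16 degrees, less where a joint would pass 70% of its speed; a pose out of reach is approached as far as the arm can. A call with a gripper value outside its range is refused whole. The fingers move at their own pace and stop on an object; "newtons" is the grip in N (left out, the last holds). Time passes only in rows, so rows that repeat a pose let the fingers close. It gives the time, the measured TCP pose, the force, the opening and the grip force at its end, in the units of the state.
- telemetry.get_obs(): the state, without advancing time (a new reading comes with each control period).
- eyes.get_image(name): name is "scene" or "top" or "wrist"; returns a dict with "img" (420x560x3 uint8, blue, green, red), "range_z" (420x560 float32, m along the optical axis (not along the pixel's ray), 0 where there is no reading), "K" (3x3 intrinsics, pixels), "pose" (4x4, takes a point from camera to world coordinates); the wrist camera has in their place "hand_eye" (4x4, takes a point from camera to tool coordinates, whose origin is the TCP and whose axes are the flange's). Camera axes: x right, y down, z forward; pixel columns grow to the right and rows downward; lengths in m; the calibration is good to about 2 mm. The wrist camera is an equidistant fisheye: a pixel r from the principal point sees the ray r / f radians off the axis. A picture is of the moment at which its call begins: read the wrist's pose just before it.
- ctrl.finish_job(): hands the job in; it is judged then, once.
Trained networks look in a picture, given as the dict that the camera call returned (one of the last four; its "shot" number tells which), for a name from the list of things; names that differ only in an ending like _2 or _b are one class to them, and where a whole thing is asked for, a point or a joint stands for the part that bears it (a point fixed in the world has none). Each returns a list of dicts, best first, with "confidence" (0 to 1); they miss things now and then, are a little off and sometimes report something else, mostly with a low value. They report only what shows in the picture. A call takes as long as a camera call.
- eyes.search_frame(thing, picture): "box" ([left, top, right, bottom] in pixels, round what is visible of it).
- eyes.outline_of(thing, picture): "region" (420x560 bool, what is visible of it) and "box" ([left, top, right, bottom] in pixels, round what is visible of it).
- eyes.tip_of(thing, picture): "point" ([column, row] in pixels: a listed point, or the origin of a listed thing).
The state is a dict: "t": time; "q": joint angles; "dq": joint speeds; "effort": joint torques, N m; "tool_pos": TCP position; "tool_rot": TCP orientation; "contact_force": force on the tool from outside, world axes, zero at the start; "wrist_torque": the same for the moment, N m; "opening": finger opening in m; "grip_force": force on a finger pad.
Only numpy, scipy, OpenCV 4.12 (cv2) and the standard library are available. Lean on these libraries where they do the work, as an engineer would, in place of code of your own. Each camera call takes 0.05 s, during which the arm holds its last target. There are 200 camera calls.

## Working session

There is one attempt and no reset: what is moved stays moved. The work goes in short steps, Python scripts to look and compute and a tool call to move; the robot and the scene stay as the last step left them, time stands still between calls to the robot, and variables do not carry over. Pictures are saved under pics/ and viewed, at most 10 in all, crops included, and the job is handed in when it is done.

Besides the shell and the picture viewer there is one more tool, called after "Emit:" as name(argument=value, ...) on one line, values as JSON. apply_moves: Moves the arm, as the interface text tells. Its arguments: {"type":"object","properties":{"plan":{"type":"array","items":{"type":"array","items":{"type":"number"}}},"newtons":{"type":"number"}},"required":["plan"]}

```bash
mkdir -p pics; cat > h.py <<'E'
import numpy as np, cv2
from scipy.spatial.transform import Rotation as R
from station import telemetry, eyes, ctrl
def shot(n):
    o=telemetry.get_obs(); p=eyes.get_image(n); return o,p
def T(o):
    M=np.eye(4); M[:3,:3]=R.from_rotvec(o["tool_rot"]).as_matrix(); M[:3,3]=o["tool_pos"]; return M
def ray(o,p,px):
    K=p["K"]; u=np.array([(px[0]-K[0,2])/K[0,0],(px[1]-K[1,2])/K[1,1]])
    if "hand_eye" in p:
        r=np.hypot(*u); d=np.r_[u/max(r,1e-9)*np.sin(r),np.cos(r)]; M=T(o)@p["hand_eye"]
    else: d=np.r_[u,1]; M=p["pose"]
    return M[:3,3],M[:3,:3]@d
def atz(o,p,px,z):
    c,d=ray(o,p,px); return c+d*(z-c[2])/d[2]
E
python3 - <<'E'
from h import *
o=telemetry.get_obs(); print({k:np.round(v,3) for k,v in o.items()}, ctrl.pinch_z)
Z=dict(stop=.04,home=.05,tray_mid=.054,carriage_mid=.05,torch=.073,handle=.118,knob_grip=.099,track=0.,hammer=0,spray_can=0,pliers=0,offcut=0)
for n in ["top","scene"]:
    o,p=shot(n); cv2.imwrite(f"pics/{n}.png",p["img"])
    print(n,np.round(p["pose"],3).tolist())
    for k,z in Z.items():
        for r in eyes.tip_of(k,p)[:1]:
            print(k,round(r["confidence"],2),np.round(r["point"]),np.round(atz(o,p,r["point"],z),3))
E
```

```text
{'t': np.float64(0.0), 'q': array([ 1.036,  0.053,  1.614,  0.   ,  1.476, -0.119]), 'dq': array([-0.001,  0.   ,  0.001,  0.001, -0.002,  0.002]), 'effort': array([ 0.0000e+00, -3.9370e+01, -3.7017e+01, -0.0000e+00,  7.0000e-03,
        0.0000e+00]), 'tool_pos': array([0.252, 0.572, 0.403]), 'tool_rot': array([-6.480e-01, -3.073e+00,  3.000e-03]), 'contact_force': array([1.122, 0.087, 0.121]), 'wrist_torque': array([-0.034, -0.021, -0.055]), 'grip_force': np.float64(0.0), 'opening': np.float64(0.086)} 0.1547
top [[0.031, -0.977, 0.209, 0.376], [-1.0, -0.031, 0.004, -0.005], [0.003, -0.209, -0.978, 1.142], [0.0, 0.0, 0.0, 1.0]]
stop 0.86 [207. 250.] [0.498 0.191 0.04 ]
home 0.56 [232. 230.] [0.552 0.125 0.05 ]
tray_mid 0.88 [274. 286.] [0.405 0.001 0.054]
carriage_mid 0.94 [330. 244.] [ 0.522 -0.148  0.05 ]
torch 0.67 [312. 258.] [ 0.481 -0.098  0.073]
handle 0.87 [352. 262.] [ 0.47  -0.197  0.118]
knob_grip 0.7 [328. 230.] [ 0.555 -0.137  0.099]
track 0.74 [279. 265.] [ 0.463 -0.01   0.   ]
hammer 0.67 [366. 217.] [ 0.614 -0.261  0.   ]
spray_can 0.7 [193. 185.] [0.695 0.254 0.   ]
offcut 0.78 [259. 169.] [0.749 0.06  0.   ]
scene [[-0.415, 0.553, -0.722, 1.588], [0.91, 0.263, -0.321, 0.436], [0.013, -0.79, -0.613, 0.932], [0.0, 0.0, 0.0, 1.0]]
stop 0.78 [352. 220.] [0.498 0.19  0.04 ]
home 0.92 [325. 220.] [0.545 0.121 0.05 ]
tray_mid 0.88 [303. 189.] [0.429 0.003 0.054]
carriage_mid 0.87 [247. 190.] [ 0.505 -0.162  0.05 ]
torch 0.97 [267. 183.] [ 0.472 -0.106  0.073]
handle 0.83 [245. 165.] [ 0.468 -0.186  0.118]
knob_grip 0.66 [248. 188.] [ 0.557 -0.131  0.099]
track 0.78 [294. 208.] [ 0.469 -0.013  0.   ]
hammer 0.82 [204. 216.] [ 0.628 -0.253 -0.   ]
spray_can 0.97 [352. 279.] [0.69  0.257 0.   ]
pliers 0.76 [199. 174.] [ 0.432 -0.398  0.   ]
offcut 0.73 [242. 190.] [ 0.451 -0.211  0.   ]
```

View pics/top.png

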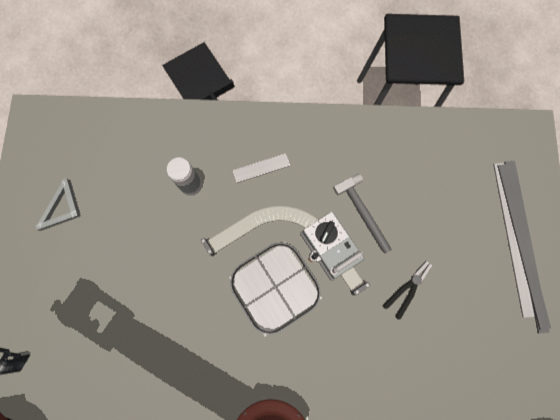

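View pics/scene.png

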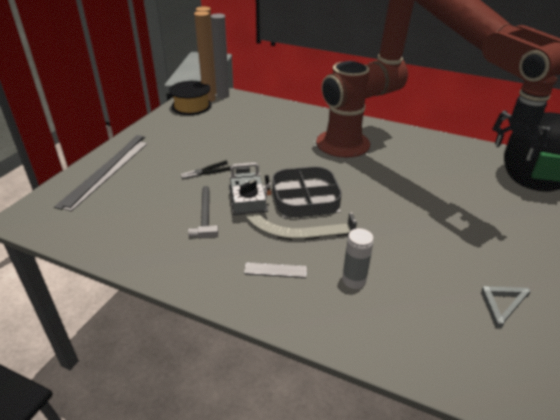

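The top view shows the rail running from its start bracket (360,287), past the bend (280,212), to the stop (208,246). The carriage is at (333,243), with the knob at (327,232) and the handle at (347,263). The scene view agrees. Next I fit the track pose.

```bash
python3 - <<'E'
from h import *
from scipy.optimize import least_squares
o,p=shot("top")
m=eyes.outline_of("track",p)
print([(r["confidence"],r["region"].sum(),r["box"]) for r in m])
ys,xs=np.where(m[0]["region"]); P=np.array([atz(o,p,(x,y),.02)[:2] for x,y in zip(xs,ys)])
# centreline samples
a=np.linspace(0,np.pi/2,120)
C=np.r_[np.c_[np.full(90,.15),np.linspace(-.18,0,90)],np.c_[.15*np.cos(a),.15*np.sin(a)],np.c_[np.linspace(0,-.15,75),np.full(75,.15)]]
from scipy.spatial import cKDTree
tr=cKDTree(C)
def loc(v,P):
    c,s=np.cos(v[2]),np.sin(v[2]); return (P-v[:2])@np.array([[c,-s],[s,c]])
stop=np.array([.498,.1905])
def f(v):
    d=tr.query(loc(v,P))[0]
    return np.r_[d, 10*(loc(v,stop[None])[0]-[-.138,.15])]
r=least_squares(f,[.447,-.007,-.98],loss="soft_l1",f_scale=.01); v=r.x
print(v,np.degrees(v[2]),r.cost)
L=loc(v,P); print(L.min(0),L.max(0),np.sqrt((f(v)[:-2]**2).mean()))
for n,q in dict(stop=(.498,.1905),mid=(.514,-.155),handle=(.469,-.192),knob=(.556,-.134),tray=(.417,.002)).items(): print(n,loc(v,np.array([q]))[0].round(3))
E
```

```text
[(0.7, np.int64(7492), [203.0, 206.9, 372.1, 333.6])]
[ 0.43921313  0.11995108 -1.87915957] -107.66791260287376 3.8258337506783846
[-0.11566986 -0.12733602] [0.37144899 0.23182842] 0.07512490254493144
stop [-0.085  0.035]
mid [0.239 0.155]
handle [0.288 0.123]
knob [0.207 0.188]
tray [0.119 0.015]
```

```bash
python3 - <<'E'
from h import *
from scipy.optimize import least_squares
from scipy.spatial import cKDTree
o,p=shot("top")
K=p["K"];Z=p["range_z"];v,u=np.indices(Z.shape)
W=(np.stack([(u-K[0,2])/K[0,0]*Z,(v-K[1,2])/K[1,1]*Z,Z],-1)@p["pose"][:3,:3].T)+p["pose"][:3,3]
h=p["img"].astype(int); yel=(h[...,2]-h[...,0]>12)&(h[...,1]>150)
reg=np.zeros(Z.shape,bool); reg[195:300,195:375]=1
m=reg&(Z>0)&(W[...,2]>.012)&(W[...,2]<.028)&(h.sum(-1)>380)
print(m.sum(),(m&yel).sum())
P=np.array([atz(o,p,(x,y),.02)[:2] for y,x in zip(*np.where(m))])
a=np.linspace(0,np.pi/2,120)
C=np.r_[np.c_[np.full(90,.15),np.linspace(-.18,0,90)],np.c_[.15*np.cos(a),.15*np.sin(a)],np.c_[np.linspace(0,-.15,75),np.full(75,.15)]]
tr=cKDTree(C)
def loc(v,P):
    c,s=np.cos(v[2]),np.sin(v[2]); return (P-v[:2])@np.array([[c,-s],[s,c]])
f=lambda v: np.maximum(tr.query(loc(v,P))[0]-.0,0)
r=least_squares(f,[.447,-.007,-.98],loss="soft_l1",f_scale=.01); v=r.x
print(v,np.degrees(v[2]),r.cost, np.median(f(v)),np.percentile(f(v),90))
for n,q in dict(stop=(.498,.1905),mid=(.514,-.155),handle=(.469,-.192),knob=(.556,-.134),tray=(.417,.002)).items(): print(n,loc(v,np.array([q]))[0].round(3))
mk=reg&(Z>0)&(W[...,2]>.1)&(W[...,2]<.13)
for y,x in zip(*np.where(mk)): pass
print(mk.sum(), loc(v,W[mk][:,:2]).round(3)[::6].tolist())
E
```

```text
1841 1744
[ 0.46296244 -0.0156815  -0.99075905] -56.76631192165182 0.1333901196331278 0.010342033704778849 0.018725079241018117
stop [-0.153  0.142]
mid [ 0.145 -0.034]
handle [ 0.151 -0.092]
knob [0.15  0.013]
tray [-0.04  -0.029]
337 [[0.165, 0.027], [0.167, 0.022], [0.164, 0.021], [0.16, 0.02], [0.155, 0.021], [0.168, 0.013], [0.164, 0.012], [0.157, 0.012], [0.153, 0.011], [0.148, 0.012], [0.145, 0.011], [0.139, 0.012], [0.152, 0.003], [0.148, 0.002], [0.142, 0.003], [0.139, 0.002], [0.133, 0.003], [0.129, 0.002], [0.125, 0.003], [0.136, -0.006], [0.132, -0.007], [0.127, -0.006], [0.123, -0.007], [0.122, -0.009], [0.186, -0.083], [0.09, -0.026], [0.193, -0.09], [0.175, -0.083], [0.188, -0.091], [0.09, -0.032], [0.18, -0.089], [0.081, -0.03], [0.167, -0.084], [0.18, -0.092], [0.086, -0.036], [0.172, -0.09], [0.083, -0.037], [0.167, -0.09], [0.157, -0.087], [0.147, -0.083], [0.159, -0.091], [0.148, -0.088], [0.14, -0.085], [0.152, -0.093], [0.141, -0.09], [0.132, -0.087], [0.145, -0.095], [0.134, -0.091], [0.125, -0.088], [0.115, -0.085], [0.127, -0.093], [0.118, -0.09], [0.108, -0.087], [0.121, -0.095], [0.113, -0.093], [0.107, -0.092], [0.109, -0.096]]
```

Emit:
apply_moves(plan=[[0.085,-0.508,-0.609,0,0.575],[0.085,-0.508,-0.609,0,0.575],[0.085,-0.508,-0.609,0,0.575],[0.085,-0.508,-0.609,0,0.575],[0.085,-0.508,-0.609,0,0.575],[0.085,-0.508,-0.609,0,0.575],[0.085,-0.508,-0.609,0,0.575],[0.085,-0.508,-0.609,0,0.575],[0.085,-0.508,-0.609,0,0.575],[0.085,-0.508,-0.609,0,0.575],[0.085,-0.508,-0.609,0,0.575],[0.085,-0.508,-0.609,0,0.575]])

```text
t: 2.45
tool_pos: [0.3901, 0.0892, 0.4051]
tool_rot: [1.492, 2.763, 0.001]
contact_force: [0.7, 0.1, -0.1]
opening: 0.085
grip_force: 0.0
```

```bash
cat >> h.py <<'E'
O=np.array([.463,-.0157]); TH=-.9908
def w(x,y):
    c,s=np.cos(TH),np.sin(TH); return O+[c*x-s*y,s*x+c*y]
def delta(xy,z,yaw):
    "tool-frame shift and roll to TCP xy,z with tool-y yaw (rad)"
    o=telemetry.get_obs(); M=T(o); d=M[:3,:3].T@(np.r_[xy,z]-M[:3,3])
    y=np.arctan2(M[1,1],M[0,1]); r=(y-yaw+np.pi)%(2*np.pi)-np.pi
    print("shift",d.round(4),"roll",round(r,3),"yaw",round(y,3),"q",np.round(o["q"],2),"F",np.round(o["contact_force"],1))
E
python3 -c "
from h import *
print(w(.15,-.089)); delta(w(.15,-.089),.40,TH+np.pi/2)"
```

```text
[ 0.47075777 -0.18994356]
shift [-0.2777 -0.0856  0.0052] roll 0.0 yaw 0.58 q [ 0.04 -0.53  2.1   0.    1.57 -0.54] F [ 0.7  0.1 -0.1]
```

Emit:
apply_moves(plan=[[0.085,-0.278,-0.0855,0.03,0],[0.085,-0.278,-0.0855,0.03,0],[0.085,-0.278,-0.0855,0.03,0],[0.085,-0.278,-0.0855,0.03,0],[0.085,-0.278,-0.0855,0.03,0],[0.085,-0.278,-0.0855,0.03,0],[0.085,-0.278,-0.0855,0.03,0],[0.085,-0.278,-0.0855,0.03,0],[0.085,-0.278,-0.0855,0.03,0]])

```text
t: 3.2
tool_pos: [0.4713, -0.1902, 0.374]
tool_rot: [-1.497, -2.76, -0.0]
contact_force: [-0.8, 0.1, 0.4]
opening: 0.0852
grip_force: 0.0
```

```bash
python3 - <<'E'
from h import *
o,p=shot("wrist"); cv2.imwrite("pics/w1.png",p["img"])
c,s=np.cos(TH),np.sin(TH)
for k,z in dict(handle=.118,knob_grip=.099,torch=.073,carriage_mid=.05).items():
    for r in eyes.tip_of(k,p)[:1]:
        q=atz(o,p,r["point"],z)[:2]; print(k,round(r["confidence"],2),np.round(r["point"]),q.round(4),"track",((q-O)@np.array([[c,-s],[s,c]])).round(4))
delta(w(.15,-.089),.272,TH+np.pi/2)
E
```

```text
handle 0.92 [285. 215.] [ 0.4719 -0.1881] track [ 0.1491 -0.087 ]
knob_grip 0.87 [405. 205.] [ 0.5538 -0.1325] track [0.1475 0.0119]
torch 0.59 [352. 118.] [ 0.4805 -0.0985] track [ 0.0789 -0.0308]
carriage_mid 0.91 [347. 191.] [ 0.5203 -0.1545] track [ 0.1475 -0.0282]
shift [-0.0022 -0.0019  0.1031] roll 0.002 yaw 0.582 q [-0.52 -0.22  1.92  0.    1.44 -1.11] F [-0.1 -0.5  0.4]
```

View pics/w1.png

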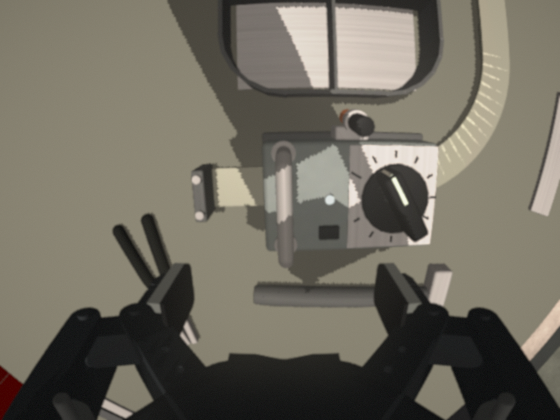

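The wrist view shows the handle bar at (285,205) between the jaw's sides and the knob at (400,200), with its pointer up-left, about 115° left of forward, so near click 1. The measured points agree with the fitted track. I go down onto the handle.

Emit:
apply_moves(plan=[[0.085,-0.001,0,0.035,0],[0.085,-0.001,0,0.07,0],[0.085,-0.001,0,0.09,0],[0.085,-0.001,0,0.1,0],[0.012,-0.001,0,0.1,0],[0.0,-0.001,0,0.1,0],[0.0,-0.001,0,0.1,0],[0.0,-0.001,0,0.1,0],[0.0,-0.001,0,0.1,0],[0.0,-0.001,0,0.1,0],[0.0,-0.001,0,0.1,0]], newtons=40)

```text
t: 4.37
tool_pos: [0.4721, -0.1894, 0.276]
tool_rot: [1.493, 2.762, -0.0]
contact_force: [-0.4, -0.1, 3.6]
opening: 0.0107
grip_force: 38.9
```

```bash
cat > path.py <<'E'
from h import *
import sys
# carriage mid from arc-length s of chord midpoint: parametrise by rear roller position
def cl(s):
    if s<0: return np.array([.15,s])
    L=.15*np.pi/2
    if s<L: return .15*np.array([np.cos(s/.15),np.sin(s/.15)])
    return np.array([L-s,.15])
from scipy.optimize import brentq
def pose(sr):
    r=cl(sr); sf=brentq(lambda s:np.hypot(*(cl(s)-r))-.06,sr+.055,sr+.07); f=cl(sf)
    t=(f-r)/.06; return (r+f)/2,t
def handle(sr):
    m,t=pose(sr); h=m-.06*t; return w(*h),np.arctan2(t[1],t[0])+TH
def plan(s0,s1,n):
    "n rows from s0 to s1 of rear rollers, relative to measured pose"
    o=telemetry.get_obs(); M=T(o); h0,y0=handle(s0); y=np.arctan2(M[1,1],M[0,1])
    print("err",(M[:2,3]-h0).round(4),"yaw err",round(y-y0,3),"F",np.round(o["contact_force"],1),"q6",round(o["q"][5],2))
    for s in np.linspace(s0,s1,n+1)[1:]:
        h,yw=handle(s); d=M[:3,:3].T@np.r_[h-h0,0]; print("[0.0, %.4f, %.4f, 0, %.3f],"%(d[0],d[1],-(yw-y0)))
E
python3 - <<'E'
from path import *
o=telemetry.get_obs(); M=T(o); c,s=np.cos(TH),np.sin(TH)
l=(M[:2,3]-O)@np.array([[c,-s],[s,c]]); print(l, o["opening"],o["grip_force"])
s0=l[1]+.03
print(s0); plan(s0,.02,12)
E
```

```text
[ 0.15025005 -0.08758555] 0.010659273137391583 38.8960987329483
-0.05758554986838248
err [ 0.0001 -0.0002] yaw err -0.0 F [-0.4 -0.1  3.6] q6 -1.11
[0.0, -0.0001, 0.0065, 0, -0.004],
[0.0, -0.0004, 0.0129, 0, -0.013],
[0.0, -0.0008, 0.0194, 0, -0.026],
[0.0, -0.0013, 0.0259, 0, -0.044],
[0.0, -0.0020, 0.0324, 0, -0.067],
[0.0, -0.0028, 0.0389, 0, -0.095],
[0.0, -0.0038, 0.0455, 0, -0.127],
[0.0, -0.0049, 0.0521, 0, -0.164],
[0.0, -0.0061, 0.0588, 0, -0.205],
[0.0, -0.0072, 0.0656, 0, -0.248],
[0.0, -0.0080, 0.0724, 0, -0.291],
[0.0, -0.0085, 0.0792, 0, -0.334],
```

Emit:
apply_moves(plan=[[0.0,0,0.0065,0,-0.004],[0.0,-0.0005,0.013,0,-0.013],[0.0,-0.001,0.0195,0,-0.026],[0.0,-0.0015,0.026,0,-0.044],[0.0,-0.002,0.0325,0,-0.067],[0.0,-0.003,0.039,0,-0.095],[0.0,-0.004,0.0455,0,-0.127],[0.0,-0.005,0.052,0,-0.164],[0.0,-0.006,0.059,0,-0.205],[0.0,-0.007,0.0655,0,-0.248],[0.0,-0.008,0.0725,0,-0.291],[0.0,-0.0085,0.079,0,-0.334]])

```text
t: 5.37
tool_pos: [0.5429, -0.1534, 0.2761]
tool_rot: [1.01, 2.975, -0.003]
contact_force: [-4.0, -2.0, 6.8]
opening: 0.0101
grip_force: 39.2
```

```bash
python3 - <<'E'
from path import *
plan(.02,.12,12)
E
```

```text
err [ 0.0001 -0.0005] yaw err 0.001 F [-4.  -2.   6.8] q6 -1.32
[0.0, -0.0031, 0.0082, 0, -0.056],
[0.0, -0.0058, 0.0167, 0, -0.111],
[0.0, -0.0079, 0.0252, 0, -0.167],
[0.0, -0.0096, 0.0339, 0, -0.222],
[0.0, -0.0109, 0.0426, 0, -0.278],
[0.0, -0.0116, 0.0514, 0, -0.333],
[0.0, -0.0118, 0.0602, 0, -0.389],
[0.0, -0.0116, 0.0690, 0, -0.444],
[0.0, -0.0109, 0.0778, 0, -0.500],
[0.0, -0.0096, 0.0865, 0, -0.556],
[0.0, -0.0079, 0.0952, 0, -0.611],
[0.0, -0.0058, 0.1037, 0, -0.667],
```

Emit:
apply_moves(plan=[[0.0,-0.003,0.008,0,-0.056],[0.0,-0.006,0.0165,0,-0.111],[0.0,-0.008,0.025,0,-0.167],[0.0,-0.0095,0.034,0,-0.222],[0.0,-0.011,0.0425,0,-0.278],[0.0,-0.0115,0.0515,0,-0.333],[0.0,-0.012,0.06,0,-0.389],[0.0,-0.0115,0.069,0,-0.444],[0.0,-0.011,0.078,0,-0.5],[0.0,-0.0095,0.0865,0,-0.556],[0.0,-0.008,0.095,0,-0.611],[0.0,-0.006,0.1035,0,-0.667]])

```text
t: 6.37
tool_pos: [0.6115, -0.0752, 0.2762]
tool_rot: [-0.018, 3.138, -0.004]
contact_force: [0.9, -4.5, 2.8]
opening: 0.0105
grip_force: 39.4
```

```bash
python3 - <<'E'
from path import *
plan(.12,.215,12)
E
```

```text
err [ 0.0009 -0.0011] yaw err 0.001 F [ 0.9 -4.5  2.8] q6 -1.82
[0.0, -0.0030, 0.0078, 0, -0.053],
[0.0, -0.0055, 0.0158, 0, -0.106],
[0.0, -0.0076, 0.0239, 0, -0.158],
[0.0, -0.0093, 0.0321, 0, -0.211],
[0.0, -0.0106, 0.0404, 0, -0.264],
[0.0, -0.0114, 0.0487, 0, -0.317],
[0.0, -0.0118, 0.0571, 0, -0.369],
[0.0, -0.0116, 0.0654, 0, -0.419],
[0.0, -0.0109, 0.0737, 0, -0.461],
[0.0, -0.0095, 0.0817, 0, -0.496],
[0.0, -0.0075, 0.0895, 0, -0.524],
[0.0, -0.0049, 0.0972, 0, -0.546],
```

Emit:
apply_moves(plan=[[0.0,-0.003,0.008,0,-0.053],[0.0,-0.0055,0.016,0,-0.106],[0.0,-0.0075,0.024,0,-0.158],[0.0,-0.0095,0.032,0,-0.211],[0.0,-0.0105,0.0405,0,-0.264],[0.0,-0.0115,0.0485,0,-0.317],[0.0,-0.012,0.057,0,-0.369],[0.0,-0.0115,0.0655,0,-0.419],[0.0,-0.011,0.0735,0,-0.461],[0.0,-0.0095,0.0815,0,-0.496],[0.0,-0.0075,0.0895,0,-0.524],[0.0,-0.005,0.097,0,-0.546]])

```text
t: 7.37
tool_pos: [0.6155, 0.0227, 0.2765]
tool_rot: [-0.863, 3.015, -0.004]
contact_force: [4.3, -3.3, 4.3]
opening: 0.0106
grip_force: 39.2
```

```bash
python3 - <<'E'
from path import *
plan(.215,.2636,8)
E
```

```text
err [ 0.0011 -0.0004] yaw err 0.001 F [ 4.3 -3.3  4.3] q6 -2.21
[0.0, -0.0009, 0.0060, 0, -0.012],
[0.0, -0.0015, 0.0121, 0, -0.020],
[0.0, -0.0017, 0.0182, 0, -0.023],
[0.0, -0.0016, 0.0243, 0, -0.024],
[0.0, -0.0014, 0.0303, 0, -0.024],
[0.0, -0.0013, 0.0364, 0, -0.024],
[0.0, -0.0012, 0.0425, 0, -0.024],
[0.0, -0.0010, 0.0486, 0, -0.024],
```

Emit:
apply_moves(plan=[[0.0,-0.001,0.006,0,-0.012],[0.0,-0.0015,0.012,0,-0.02],[0.0,-0.0015,0.018,0,-0.023],[0.0,-0.0015,0.024,0,-0.024],[0.0,-0.0015,0.029,0,-0.024],[0.0,-0.001,0.033,0,-0.024],[0.0,-0.001,0.036,0,-0.024],[0.0,-0.001,0.039,0,-0.024],[0.0,-0.001,0.042,0,-0.024]])

```text
t: 8.12
tool_pos: [0.594, 0.059, 0.2765]
tool_rot: [-0.898, 3.005, -0.002]
contact_force: [5.9, -1.0, 4.4]
opening: 0.0101
grip_force: 39.3
```

Emit:
apply_moves(plan=[[0.0,0,0.001,0,0],[0.0,0,0.002,0,0],[0.0,0,0.003,0,0],[0.0,0,0.004,0,0]])

```text
t: 8.45
tool_pos: [0.5918, 0.0622, 0.2765]
tool_rot: [-0.898, 3.006, -0.002]
contact_force: [5.5, 0.3, 4.9]
opening: 0.0104
grip_force: 39.3
```

Emit:
apply_moves(plan=[[0.0,0,0.002,0,0],[0.0,0,0.003,0,0],[0.0,0,0.004,0,0],[0.0,0,0.005,0,0]])

```text
t: 8.78
tool_pos: [0.5891, 0.0663, 0.2764]
tool_rot: [-0.898, 3.006, -0.002]
contact_force: [5.5, -0.8, 5.8]
opening: 0.0102
grip_force: 39.3
```

```bash
python3 - <<'E'
from path import *
o=telemetry.get_obs(); M=T(o); c,s=np.cos(TH),np.sin(TH); E=np.array([[c,-s],[s,c]])
print("handle track",(M[:2,3]-O)@E,"F track",np.array(o["contact_force"])[:2]@E)
E
```

```text
handle track [0.00047417 0.15044218] F track [3.64514345 4.17309192]
```

Emit:
apply_moves(plan=[[0.0,0,0.001,0,0],[0.0,0,0.002,0,0],[0.0,0,0.003,0,0],[0.0,0,0.004,0,0]])

```text
t: 9.12
tool_pos: [0.5869, 0.0697, 0.2764]
tool_rot: [-0.898, 3.006, -0.002]
contact_force: [5.1, -0.4, 5.7]
opening: 0.0107
grip_force: 39.3
```

Emit:
apply_moves(plan=[[0.0,0,0.001,0,0],[0.0,0,0.002,0,0],[0.0,0,0.003,0,0]])

```text
t: 9.37
tool_pos: [0.5854, 0.072, 0.2765]
tool_rot: [-0.898, 3.005, -0.004]
contact_force: [7.4, -4.2, 4.8]
opening: 0.0103
grip_force: 39.3
```

Emit:
apply_moves(plan=[[0.0,0,0.001,0,0],[0.0,0,0.002,0,0],[0.0,0,0.002,0,0]])

```text
t: 9.62
tool_pos: [0.5849, 0.0728, 0.2769]
tool_rot: [-0.897, 3.003, -0.009]
contact_force: [8.9, -5.8, 4.2]
opening: 0.0102
grip_force: 39.2
```

```bash
python3 - <<'E'
from path import *
o=telemetry.get_obs(); M=T(o); c,s=np.cos(TH),np.sin(TH); E=np.array([[c,-s],[s,c]])
print("handle track",(M[:2,3]-O)@E,"F track",np.array(o["contact_force"])[:2]@E)
o,p=shot("wrist"); cv2.imwrite("pics/w2.png",p["img"])
for k,z in dict(handle=.118,knob_grip=.099,stop=.04).items():
    for r in eyes.tip_of(k,p)[:1]:
        q=atz(o,p,r["point"],z)[:2]; print(k,round(r["confidence"],2),np.round(r["point"]),q.round(4),"track",((q-O)@E).round(4))
E
```

```text
handle track [-0.00720829  0.15044985] F track [9.73101664 4.30435007]
handle 0.81 [284. 278.] [0.5854 0.0705] track [-0.005   0.1497]
knob_grip 0.85 [460. 256.] [0.5321 0.1523] track [-0.1026  0.1499]
stop 0.6 [376. 229.] [0.5554 0.1261] track [-0.068  0.155]
```

View pics/w2.png

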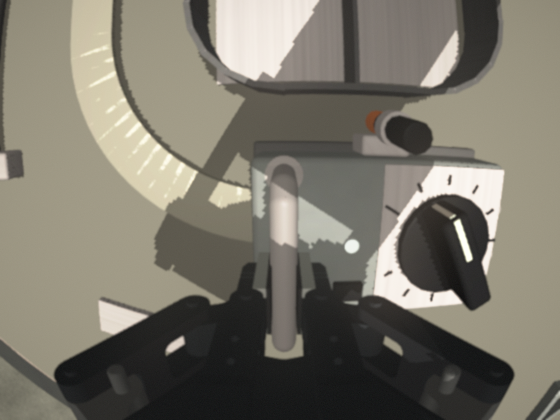

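The wrist view shows the handle held at (284,270) and the knob at (445,240), with its pointer up-left; the stop is hidden. I press a little further to confirm contact.

Emit:
apply_moves(plan=[[0.0,0,0.001,0,0],[0.0,0,0.002,0,0],[0.0,0,0.003,0,0],[0.0,0,0.003,0,0]])

```text
t: 10.15
tool_pos: [0.5841, 0.0746, 0.2781]
tool_rot: [-0.896, 3.001, -0.014]
contact_force: [11.2, -10.1, 6.5]
opening: 0.0108
grip_force: 39.5
```

Emit:
apply_moves(plan=[[0.04,0,0,0,0],[0.06,0,0,0,0],[0.06,0,0,0,0],[0.06,0,-0.003,-0.03,0],[0.06,0,-0.003,-0.07,0],[0.06,0,0.02,-0.11,0],[0.06,0,0.06,-0.13,0],[0.06,0,0.08,-0.13,0],[0.06,0,0.08,-0.13,0]])

```text
t: 10.9
tool_pos: [0.5357, 0.1463, 0.4065]
tool_rot: [-0.905, 3.007, 0.003]
contact_force: [-0.4, -0.2, -1.3]
opening: 0.06
grip_force: 0.0
```

```bash
python3 - <<'E'
from path import *
c,s=np.cos(TH),np.sin(TH); E=np.array([[c,-s],[s,c]])
for n in ["wrist","top"]:
  o,p=shot(n); 
  if n=="wrist": cv2.imwrite("pics/w3.png",p["img"]); print(o["tool_pos"],o["tool_rot"],o["q"])
  else: cv2.imwrite("pics/t3.png",cv2.resize(p["img"][150:320,170:400],None,fx=3,fy=3,interpolation=cv2.INTER_CUBIC))
  for k,z in dict(handle=.118,knob_grip=.099,stop=.04,carriage_mid=.05).items():
    for r in eyes.tip_of(k,p)[:1]:
        q=atz(o,p,r["point"],z)[:2]; print(k,round(r["confidence"],2),np.round(r["point"]),q.round(4),"track",((q-O)@E).round(4))
E
```

```text
[0.5356637  0.14627586 0.40648489] [-0.90518898  3.00697539  0.00305835] [ 0.13213529 -0.11505872  1.77396257  0.0021429   1.48169127 -2.02365313]
handle 0.59 [177. 205.] [0.5868 0.0703] track [-0.0041  0.1507]
knob_grip 0.61 [289. 200.] [0.5352 0.151 ] track [-0.0999  0.1517]
stop 0.19 [203.  55.] [4.664e-01 2.000e-04] track [-0.0114  0.0116]
carriage_mid 0.77 [254. 186.] [0.5531 0.1212] track [-0.0651  0.1504]
handle 0.95 [252. 214.] [0.5879 0.0653] track [0.0007 0.1489]
knob_grip 0.5 [220. 235.] [0.5322 0.1489] track [-0.0997  0.1481]
stop 0.78 [210. 249.] [0.5002 0.1838] track [-0.1465  0.1405]
carriage_mid 0.76 [234. 231.] [0.5515 0.118 ] track [-0.0634  0.1473]
```

View pics/w3.png

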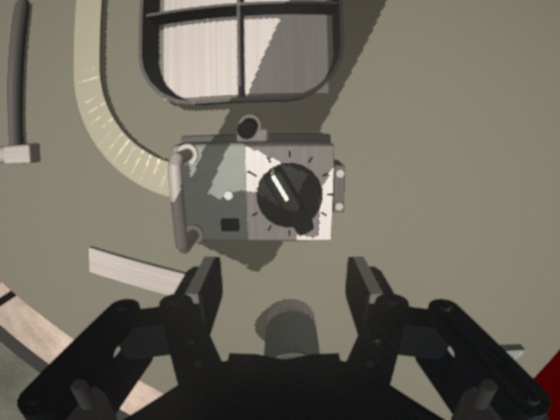

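The wrist view shows the carriage front at (333,188), right against the stop bracket at (340,188). The knob's white line runs from (274,177) to (288,201). Now I work out its angle.

```bash
python3 - <<'E'
from path import *
o,p=shot("wrist"); g=p["img"].astype(int)
sub=np.zeros(g.shape[:2],bool); sub[165:215,262:300]=1
ys,xs=np.where(sub&(g.min(-1)>150)); 
n,lab,st,_=cv2.connectedComponentsWithStats((sub&(g.min(-1)>150)).astype(np.uint8))
print(st.tolist())
# component nearest the knob's centre
i=1+np.argmin([np.hypot(*(np.mean(np.argwhere(lab==j),0)-[189,281])) for j in range(1,n)])
P=np.array([atz(o,p,(x,y),.114)[:2] for y,x in np.argwhere(lab==i)])
m=P.mean(0); d=np.linalg.svd(P-m)[2][0]; out=m-np.array([.5338,.151]); d=d*np.sign(d@out)
a=np.degrees(np.arctan2(d[1],d[0])); fw=np.degrees(TH)+180
print("line mid",m,"yaw",a,"left of fwd",(a-fw)%360,"knob deg",150-(a-fw)%360,"span",np.ptp(P@d), "perp off", np.cross(d,-out))
a=np.radians(a)
delta([.5338,.151],.30,a+np.pi/2); delta([.5338,.151],.30,a-np.pi/2)
E
```

```text
[[0, 0, 560, 420, 234876], [262, 165, 21, 24, 193], [277, 177, 17, 26, 131]]
line mid [0.52740032 0.13579269] yaw -116.89871972907326 left of fwd 119.86993861248871 knob deg 30.13006138751129 span 0.02437133394357971 perp off -0.0011727247230248284
shift [-0.0012  0.0092  0.1043] roll 2.62 yaw 2.15 q [ 0.13 -0.11  1.77  0.    1.48 -2.02] F [-0.2 -0.2 -0.5]
shift [-0.0012  0.0092  0.1043] roll -0.522 yaw 2.15 q [ 0.13 -0.11  1.77  0.    1.48 -2.02] F [-0.2 -0.2 -0.5]<stdin>:12: DeprecationWarning: Arrays of 2-dimensional vectors are deprecated. Use arrays of 3-dimensional vectors instead. (deprecated in NumPy 2.0)
```

Emit:
apply_moves(plan=[[0.06,-0.001,0.009,0.015,-0.12],[0.06,-0.001,0.009,0.03,-0.24],[0.06,-0.001,0.009,0.05,-0.36],[0.06,-0.001,0.009,0.07,-0.48],[0.06,-0.001,0.009,0.09,-0.522],[0.06,-0.001,0.009,0.11,-0.522],[0.06,-0.001,0.009,0.125,-0.522],[0.06,-0.001,0.009,0.135,-0.522],[0.06,-0.001,0.009,0.142,-0.522],[0.06,-0.001,0.009,0.142,-0.522]], newtons=60)

```text
t: 12.28
tool_pos: [0.5332, 0.151, 0.2612]
tool_rot: [1.644, -2.675, -0.002]
contact_force: [-0.0, 0.7, -0.1]
opening: 0.0602
grip_force: 0.0
```

Emit:
apply_moves(plan=[[0.03,0,0,0,0],[0.0,0,0,0,0],[0.0,0,0,0,0],[0.0,0,0,0,0],[0.0,0,0,0,0],[0.0,0,0,0,0],[0.0,0,0,0,0]], newtons=60)

```text
t: 12.87
tool_pos: [0.5342, 0.1513, 0.2641]
tool_rot: [-1.644, 2.675, -0.001]
contact_force: [-0.5, -0.9, 6.0]
opening: 0.0149
grip_force: 60.0
```

```bash
python3 - <<'E'
from path import *
o=telemetry.get_obs(); M=T(o); E=np.array([[np.cos(TH),-np.sin(TH)],[np.sin(TH),np.cos(TH)]])
print(M[:3,:3].round(2).tolist(),"F track",np.r_[o["contact_force"][:2]@E,o["contact_force"][2]],(M[:2,3]-O)@E,o["q"])
E
```

```text
[[-0.45, -0.89, 0.0], [-0.89, 0.45, 0.0], [-0.0, -0.0, -1.0]] F track [ 0.50292336 -0.96359518  6.03921078] [-0.10067942  0.15104793] [ 1.41939922e-01  1.68466711e-02  1.89497512e+00  4.74716772e-05
  1.22742209e+00 -2.53108007e+00]
```

Emit:
apply_moves(plan=[[0.0,0,0,-0.002,0.1],[0.0,0,0,-0.002,0.2],[0.0,0,0,-0.002,0.3],[0.0,0,0,-0.002,0.4],[0.0,0,0,-0.002,0.5],[0.0,0,0,-0.002,0.6],[0.0,0,0,-0.002,0.7],[0.0,0,0,-0.002,0.8],[0.0,0,0,-0.002,0.9],[0.0,0,0,-0.002,1.0],[0.0,0,0,-0.002,1.05]])

```text
t: 13.78
tool_pos: [0.5334, 0.1511, 0.2642]
tool_rot: [0.076, -3.14, 0.0]
contact_force: [0.3, -0.3, -0.6]
opening: 0.0148
grip_force: 59.5
```

Emit:
apply_moves(plan=[[0.0,0,0,0,0.1],[0.0,0,0,0,0.2],[0.0,0,0,0,0.3],[0.0,0,0,0,0.4],[0.0,0,0,0,0.5],[0.0,0,0,0,0.6],[0.0,0,0,0,0.7],[0.0,0,0,0,0.8],[0.0,0,0,0,0.9],[0.0,0,0,0,1.0],[0.0,0,0,0,1.05]])

```text
t: 14.7
tool_pos: [0.5334, 0.1512, 0.2642]
tool_rot: [-1.508, -2.755, 0.001]
contact_force: [1.3, -0.1, 0.1]
opening: 0.0151
grip_force: 59.5
```

Emit:
apply_moves(plan=[[0.0,0,0,0,0.1],[0.0,0,0,0,0.2],[0.0,0,0,0,0.3],[0.0,0,0,0,0.4],[0.0,0,0,0,0.5],[0.0,0,0,0,0.6],[0.0,0,0,0,0.7],[0.0,0,0,0,0.8],[0.0,0,0,0,0.9],[0.0,0,0,0,1.0],[0.0,0,0,0,1.042],[0.0,0,0,0,1.042]])

```text
t: 15.7
tool_pos: [0.5334, 0.1512, 0.2642]
tool_rot: [-2.677, -1.644, 0.001]
contact_force: [0.4, -0.4, -0.8]
opening: 0.015
grip_force: 59.4
```

```bash
python3 - <<'E'
from path import *
o=telemetry.get_obs(); M=T(o); E=np.array([[np.cos(TH),-np.sin(TH)],[np.sin(TH),np.cos(TH)]])
print(M[:3,:3].round(2).tolist(),"F track",np.r_[o["contact_force"][:2]@E,o["contact_force"][2]],(M[:2,3]-O)@E,o["q"],o["wrist_torque"])
E
```

```text
[[0.45, 0.89, -0.0], [0.89, -0.45, -0.0], [-0.0, -0.0, -1.0]] F track [ 0.53198588  0.07623371 -0.8062503 ] [-0.10101106  0.1503289 ] [1.41924463e-01 1.56625138e-02 1.89600177e+00 8.55812677e-05
 1.23073161e+00 6.11445029e-01] [ 0.04491628 -0.0391631  -0.00089718]
```

Emit:
apply_moves(plan=[[0.03,0,0,0,0],[0.05,0,0,0,0],[0.06,0,0,0,0],[0.06,0,0,0,0],[0.06,0,0,-0.03,0],[0.06,0,0,-0.07,0],[0.06,0,0,-0.11,0],[0.06,0,0,-0.14,0.1],[0.06,0,0,-0.14,0.1],[0.06,0,0,-0.14,0.1]])

```text
t: 16.53
tool_pos: [0.5341, 0.1513, 0.4081]
tool_rot: [2.753, 1.509, 0.009]
contact_force: [0.3, 0.7, -0.9]
opening: 0.0599
grip_force: 0.0
```

```bash
python3 - <<'E'
from path import *
E=np.array([[np.cos(TH),-np.sin(TH)],[np.sin(TH),np.cos(TH)]])
o,p=shot("wrist"); cv2.imwrite("pics/w4.png",p["img"]); print(o["q"])
for k,z in dict(handle=.118,knob_grip=.099,stop=.04,carriage_mid=.05).items():
    for r in eyes.tip_of(k,p)[:1]:
        q=atz(o,p,r["point"],z)[:2]; print(k,round(r["confidence"],2),np.round(r["point"]),q.round(4),"track",((q-O)@E).round(4))
E
```

```text
[ 1.41923666e-01 -1.17622413e-01  1.77370406e+00 -4.67313892e-05
  1.47947959e+00  7.10209411e-01]
handle 0.57 [380. 250.] [0.5877 0.0687] track [-0.0022  0.1506]
knob_grip 0.55 [280. 202.] [0.5332 0.1499] track [-0.1001  0.1494]
stop 0.59 [244. 169.] [0.5117 0.1888] track [-0.1444  0.1528]
carriage_mid 0.81 [315. 202.] [0.5564 0.1196] track [-0.062   0.1522]
```

View pics/w4.png

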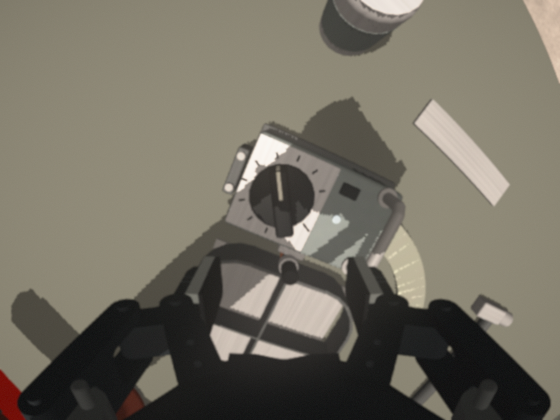

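The wrist view shows the pointer, at (279,175), about 60° right of forward, and the stop bracket at (237,170) against the carriage front. I measure the angle, then press the carriage home once more with the rear finger.

```bash
python3 - <<'E'
from path import *
o,p=shot("wrist"); g=p["img"].astype(int)
sub=np.zeros(g.shape[:2],bool); sub[165:205,270:290]=1
b=(sub&(g.min(-1)>100)).astype(np.uint8); n,lab,st,_=cv2.connectedComponentsWithStats(b); print(st.tolist())
i=1+np.argmax(st[1:,4]); P=np.array([atz(o,p,(x,y),.114)[:2] for y,x in np.argwhere(lab==i)])
m=P.mean(0); d=np.linalg.svd(P-m)[2][0]; d=d*np.sign(d@(m-[.5335,.151])); a=np.degrees(np.arctan2(d[1],d[0]))
print("right of fwd",(np.degrees(TH)+180-a)%360,np.ptp(P@d))
delta(w(-.006+.012,.1505),.276,TH)
delta(w(-.006+.012,.1505),.276,TH+np.pi)
E
```

```text
[[0, 0, 560, 420, 235086], [280, 170, 6, 29, 114]]
right of fwd 60.23651434468695 0.02353779461518496
shift [-0.0433  0.098   0.1265] roll 0.422 yaw -0.569 q [ 0.14 -0.11  1.78 -0.    1.48  0.71] F [ 0.5 -0.5 -0.1]
shift [-0.0433  0.098   0.1265] roll -2.72 yaw -0.569 q [ 0.14 -0.11  1.78 -0.    1.48  0.71] F [ 0.5 -0.5 -0.1]
```

Emit:
apply_moves(plan=[[0.04,-0.015,0.035,0,0.12],[0.04,-0.03,0.07,0,0.24],[0.04,-0.038,0.087,0,0.36],[0.04,-0.038,0.087,0.01,0.422],[0.04,-0.038,0.087,0.04,0.422],[0.04,-0.038,0.087,0.075,0.422],[0.04,-0.038,0.087,0.105,0.422],[0.04,-0.038,0.087,0.12,0.422],[0.04,-0.038,0.087,0.126,0.422],[0.04,-0.038,0.087,0.126,0.422]])

```text
t: 17.67
tool_pos: [0.5855, 0.0723, 0.2757]
tool_rot: [-3.009, -0.898, 0.008]
contact_force: [0.8, 0.6, 0.6]
opening: 0.0401
grip_force: 0.0
```

Emit:
apply_moves(plan=[[0.04,0,-0.004,0,0],[0.04,0,-0.008,0,0],[0.04,0,-0.01,0,0],[0.04,0,-0.012,0,0],[0.04,0,-0.013,0,0],[0.04,0,-0.014,0,0],[0.04,0,-0.015,0,0]])

```text
t: 18.25
tool_pos: [0.5788, 0.0845, 0.2798]
tool_rot: [3.008, 0.898, 0.004]
contact_force: [3.4, -4.2, 1.3]
opening: 0.04
grip_force: 2.6
```

Contact is made at about 5.4 N. I press slightly more, then back off.

Emit:
apply_moves(plan=[[0.04,0,-0.001,0,0],[0.04,0,-0.002,0,0],[0.04,0,-0.003,0,0],[0.04,0,-0.003,0,0]])

```text
t: 18.58
tool_pos: [0.5781, 0.0862, 0.2808]
tool_rot: [3.005, 0.896, 0.009]
contact_force: [5.2, -6.7, 2.1]
opening: 0.04
grip_force: 4.2
```

Emit:
apply_moves(plan=[[0.04,0,0.003,0,0],[0.04,0,0.008,0,0],[0.04,0,0.013,0,0],[0.04,0,0.017,0,0],[0.04,0,0.017,0,0],[0.04,0,0.017,-0.03,0],[0.04,0,0.017,-0.07,0],[0.04,0,0.017,-0.11,0],[0.04,0,0.017,-0.14,0],[0.04,0,0.017,-0.14,0]])

```text
t: 19.42
tool_pos: [0.5871, 0.0733, 0.428]
tool_rot: [3.007, 0.897, 0.021]
contact_force: [0.7, 0.7, 1.4]
opening: 0.0397
grip_force: 0.0
```

```bash
python3 - <<'E'
from path import *
E=np.array([[np.cos(TH),-np.sin(TH)],[np.sin(TH),np.cos(TH)]])
o,p=shot("wrist"); cv2.imwrite("pics/w5.png",p["img"]); print(o["q"])
for k,z in dict(handle=.118,knob_grip=.099,carriage_mid=.05).items():
    for r in eyes.tip_of(k,p)[:1]:
        q=atz(o,p,r["point"],z)[:2]; print(k,round(r["confidence"],2),np.round(r["point"]),q.round(4),"track",((q-O)@E).round(4))
E
```

```text
[-1.59956806e-03 -4.22737009e-02  1.66952010e+00  3.38305885e-04
  1.50046539e+00  9.89128089e-01]
handle 0.69 [283. 204.] [0.5879 0.0706] track [-0.0037  0.1518]
knob_grip 0.94 [184. 201.] [0.5339 0.1509] track [-0.1005  0.1506]
carriage_mid 0.62 [227. 188.] [0.5548 0.1224] track [-0.0652  0.1525]
```

View pics/w5.png

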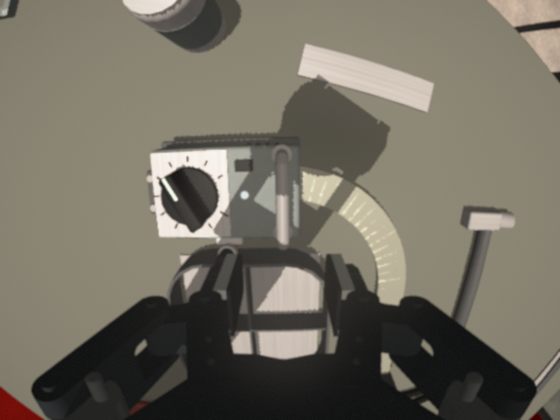

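The wrist view shows the carriage front at (155,190) against the stop at (150,190). The pointer, at (170,188), is 60° right of forward, which is click 7. The gripper is clear and the can, offcut and hammer in view lie undisturbed.

```bash
python3 -c "
from station import ctrl
print(ctrl.finish_job())"
```

```text
the job is handed in; nothing more can be done
None
```

The job is handed in: the carriage is up against the far stop, the knob rests in the seventh click (measured 60.2° right of forward), and I moved none of the hammer, pliers, spray can or offcut.

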